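Clear the council signing desk

ROBOT

A 7-joint arm with a two-finger parallel gripper is mounted at the origin on the work surface. World frame = base frame: x ahead of the robot, y to its left, z up, the work surface at z = 0. Lengths are in m, angles in rad, forces in N, time in s.
With the tool pointing down it reaches from about 0.4 to 0.925 m from the base axis. Payload 5.6 kg.
Tool frame: the origin (TCP) lies on the mounting face of the last link; the fingertips stand 173 mm ahead of it and the grasp point (between the pads) lies 155 mm ahead of it; z points along the fingers, x is the direction in which the jaws open and shut, and the axes are right-handed (so a half turn about z gives the same grasp; the last joint's range is limited). The gripper opens to 85 mm and grips with 20 to 120 N. Pads are 22 mm wide; open, the fingers measure 114 mm over their backs; the gripper's body (76 mm by 85 mm) begins 54 mm behind the grasp point. The pads swing forward as they close: fully open they stand 13 mm farther back than shut.
Start: joints at [1.254, 0.468, -0.012, 1.603, 0.006, 1.071, -0.056], TCP at [0.176, -0.626, 0.405] pointing down, gripper open.
Joint ranges: [-2.53, 2.53], [-0.31, 2.02], [-1.57, 1.55], [0.28, 2.44], [-1.29, 4.43], [0.15, 1.84], [-2.92, 2.92]. Speed limits (rad/s): [2.57, 2.57, 3.14, 3.14, 3.14, 3.14, 3.14].

INTERFACE

Orientations are given as a rotation vector (axis times angle).
In Python, from station import sense, snapshot, finish_job gives the robot as it stands.
- The arm moves only by the tool play_rows, never from a script. Its argument "steps" is a list of rows, each a list of 3 entries, a list of its own where there are three numbers: the opening, from 0 (shut) to 1 (fully open), then the shift along the tool's x, y, z as a fraction of full scale, then the turn, a rotation vector about the tool's x, y, z as a fraction of full scale. A call has 1 to 12 rows; each row is the pose to reach, as a shift and turn from the pose measured when the call began, along the tool's axes at that moment, turning the shorter way round; what a row does not reach only later rows make up. Full scale, the value 1, is 0.1 m for a shift and pi rad for a turn. A row lasts 1/12 s, in which the tool goes at most 41.7 mm and 7.16 degrees, less where a joint would pass 70% of its speed; a pose out of reach is approached as far as the arm can. A call with a number of a shift or a turn outside -1 to 1 is refused whole. A call with a gripper value outside its range is refused whole. The fingers move at their own pace and stop on an object; "newtons" is the grip in N (left out, the last holds). Time passes only in rows, so rows that repeat a pose let the fingers close. It gives the time, the measured TCP pose, the force and the opening at its end, in the units of the state.
- sense(): the state, without advancing time (a new reading comes with each control period).
- snapshot(name): name is "scene" or "side" or "wrist"; returns a dict with "image" (400x640x3 uint8, blue, green, red), "z_map" (400x640 float32, m along the optical axis (not along the pixel's ray), 0 where there is no reading), "vfov" (degrees; the focal length in pixels is half the picture's height over the tangent of half this angle, whatever the lens; pixels are square), "cx", "cy" (the principal point, pixels), "eye" and "rotation" of the camera in the world. Camera axes: x right, y up, looking along -z (the intrinsics and any distortion apply to the point x, -y, -z); pixel columns grow to the right and rows downward; lengths in m; the calibration is good to about 2 mm. The wrist camera is an equidistant fisheye: a pixel r from the principal point sees the ray r / f radians off the axis. A picture is of the moment at which its call begins.
- finish_job(): hands the job in, once; it reports no verdict.
The state is a dict: "clock": time; "joint_pos": joint angles; "dq": joint speeds; "tau": joint torques, N m; "position": TCP position; "orientation": TCP orientation; "wrist_force": force on the tool from outside, world axes, zero at the start; "wrist_torque": the same for the moment, N m; "gripper_width": opening from 0.0 (shut) to 1.0 (fully open).
Only numpy, scipy, OpenCV 4.12 (cv2) and the standard library are available. Lean on these libraries where they do the work, as an engineer would, in place of code of your own. Each camera call takes 0.05 s, during which the arm holds its last target. There are 200 camera calls.

TASK

The signing ceremony is over: sort what was left on the desk into the wooden trays. Lay both pens flat on the floor of the long pen tray (side by side, not one on the other), lay the two voting handsets flat with their keys up in the two-bay charging tray, one in each bay, and stand the hand stamp upright in the small round dish. Let go of everything and leave the water glass where it stands.

Things in the scene. Friction and masses are not known exactly. Their poses are not given: they have to be found in the camera images.
- pen_1: square-bodied black ballpoint pen with rounded edges, 140 long, 13 wide and 13 high (the last 22 mm, the steel tip at +x, 11 by 11), lying on the table, 25 g; one of two alike. Origin at mid-length on its centre line (6.5 mm above what it lies on), x along the pen towards the tip
- pen_2: square-bodied black ballpoint pen with rounded edges, 140 long, 13 wide and 13 high (the last 22 mm, the steel tip at +x, 11 by 11), lying on the table, 25 g; one of two alike. Origin at mid-length on its centre line (6.5 mm above what it lies on), x along the pen towards the tip
- handset_1: black voting handset, a flat bar 96 long (x) by 44 wide (y) by 22 high (z) with a grey display and white keys on its top, lying flat with the keys up, about 110 g; one of two alike. Origin at the centre of its underside, z up
- handset_2: black voting handset, a flat bar 96 long (x) by 44 wide (y) by 22 high (z) with a grey display and white keys on its top, lying flat with the keys up, about 110 g; one of two alike. Origin at the centre of its underside, z up
- stamp: wooden hand stamp standing upright, 80 high, about 90 g: round base 42 across and 18 high, a thin neck, and on top a flat-sided handle block 36 (x) by 24 (y) from 30 to 80 mm above the underside, picked from above across y. Origin at the centre of its underside, z up
- pen_tray: fixed plain wooden tray, long and open: outside 108 (x) by 194 (y) by 11 high, walls 4 thick, floor 4 thick, inside 100 by 186. Both pens go here, along y. Origin at the centre of its underside, y along its length
- dock: fixed wooden charging tray with two bays side by side: outside 126 (x) by 145 (y) by 10 high; each bay is 118 long (x) and 66 wide (y), bay centres at y = +35 and -35 mm, x = 0; bay floor 4 mm above the table, so walls and the 5 mm rib between rise 6 mm above the floor; two small brass contacts in each bay at its -x end (which way round a handset lies does not matter). One handset per bay, its length along x. Origin at the centre of its underside
- dish: fixed small round wooden dish, 80 across and 12 high, wall 5, floor 4 thick: inside 70 across. The stamp stands in it. Origin at the centre of its underside
- glass: empty drinking glass standing near the far side of the desk, 66 across at the rim, 85 high, loose; to be left alone. Origin at the centre of its underside
Not all that is in view belongs to the job. Leave any pink or red look-alike of the dish alone. What is shaped like the handset_1 but pink is not meant.

How it is judged:
At the end, for the whole second after the job is handed in: Pens level on the pen tray's floor (centre within 45 mm across, 30 mm along), one handset flat, keys up, in each bay (within 13.5 mm of the bay's centre along and across), stamp upright in the dish within 18 mm of its centre; all let go and at rest; glass not shifted over 20 mm (x of pen_1 in the frame of pen_tray between -0.045 and 0.045 m and y of pen_1 in the frame of pen_tray between -0.03 and 0.03 m and z of pen_1 in the frame of pen_tray between 0.007 and 0.0135 m and angle between pen_1's own x axis and vertical between 1.52 and 1.62 rad and linear speed of each of pen_1, pen_2, handset_1, handset_2, stamp below 0.02 m/s and angular speed of each of pen_1, pen_2, handset_1, handset_2, stamp below 0.3 rad/s and x of pen_2 in the frame of pen_tray between -0.045 and 0.045 m and y of pen_2 in the frame of pen_tray between -0.03 and 0.03 m and z of pen_2 in the frame of pen_tray between 0.007 and 0.0135 m and angle between pen_2's own x axis and vertical between 1.52 and 1.62 rad and x of handset_1 in the frame of dock between -0.0135 and 0.0135 m and z of handset_1 in the frame of dock between 0.001 and 0.007 m and angle between each of handset_1, handset_2's own z axis and vertical below 0.05 rad and x of handset_2 in the frame of dock between -0.0135 and 0.0135 m and z of handset_2 in the frame of dock between 0.001 and 0.007 m and ((y of handset_1 in the frame of dock between 0.0215 and 0.0485 m and y of handset_2 in the frame of dock between -0.0485 and -0.0215 m) or (y of handset_1 in the frame of dock between -0.0485 and -0.0215 m and y of handset_2 in the frame of dock between 0.0215 and 0.0485 m)) and horizontal distance between stamp and dish below 0.018 m and angle between stamp's own z axis and vertical below 0.06 rad and z of stamp in the frame of dish between 0.001 and 0.007 m); the robot touches nothing.
It fails at once if the water glass is shifted more than 20 mm or tipped more than 0.3 rad (distance of glass from where it was at the start of the episode above 0.02 m or angle between glass's own z axis and vertical above 0.3 rad).
It also fails if it takes over 136 s, if anything falls off the work surface, if the arm or the gripper's body presses on something with over 40 N, if the wrist force passes 120 N, or if a joint passes its speed limit or range.

## Working session

There is one attempt and no reset: what is moved stays moved. The work goes in short steps, Python scripts to look and compute and a tool call to move; the robot and the scene stay as the last step left them, time stands still between calls to the robot, and variables do not carry over. Pictures are saved under pics/ and viewed, about 12 in all and at most 16, crops included, and the job is handed in when it is done.

Besides the shell and the picture viewer there is one more tool, called after "Emit:" as name([rows], argument=value, ...), one row to a line, values as JSON. play_rows: Moves the arm, as the interface text tells. Its arguments: {"type":"object","properties":{"steps":{"type":"array"},"newtons":{"type":"number"}},"required":["steps"]}

```bash
mkdir -p pics; ls; cat > h.py <<'E'
import numpy as np, cv2
from scipy.spatial.transform import Rotation as R
from station import sense, snapshot, finish_job
def cloud(s):
    h,w=s["z_map"].shape; f=h/2/np.tan(np.radians(s["vfov"])/2)
    v,u=np.mgrid[0:h,0:w]; z=s["z_map"]
    p=np.stack([(u-s["cx"])/f*z,-(v-s["cy"])/f*z,-z],-1)
    Rm=np.array(s["rotation"]); Rm=Rm if Rm.shape==(3,3) else R.from_rotvec(Rm).as_matrix()
    P=p@Rm.T+np.array(s["eye"]); P[z==0]=np.nan
    return P
E
python3 - <<'E'
from h import *
st=sense(); print(st)
for n in ["scene","side"]:
    s=snapshot(n); cv2.imwrite(f"pics/{n}0.png",s["image"]); np.savez(f"{n}0.npz",**s); print(n,s["eye"],s["rotation"],s["vfov"],s["cx"],s["cy"])
E
```

```text
pics
{'clock': 0.0, 'joint_pos': array([ 1.25401353,  0.46842461, -0.01159394,  1.60365867,  0.00601946,
        1.07136928, -0.0563214 ]), 'dq': array([ 4.27083024e-04,  2.42338839e-04,  9.46845813e-04,  4.87631345e-04,
       -1.12816860e-03, -5.09738320e-04,  7.76121185e-06]), 'tau': array([-2.31352997e-04, -5.32384229e+01,  2.12123233e-02, -2.51306838e+01,
        1.13937637e-02,  7.67099031e-03, -3.29580502e-06]), 'position': array([ 0.1756228 , -0.62556065,  0.40369275]), 'orientation': array([-2.50294446e+00,  1.89702372e+00,  2.41727814e-03]), 'wrist_force': array([-0.95477041,  0.6046309 , -0.08649384]), 'wrist_torque': array([-0.01284888, -0.01054273,  0.0573544 ]), 'gripper_width': 1.0025242314065974}
scene [1.17943773 0.05478263 0.85050072] [0.50623573 0.60865924 1.62131314] 51.07590140892068 315.26015561703457 193.44027722433663
side [0.27045744 1.14341922 0.88221395] [ 0.11855127 -1.40626796 -2.6511203 ] 42.105681169686896 318.4648147517497 200.9969871151684
```

View pics/scene0.png

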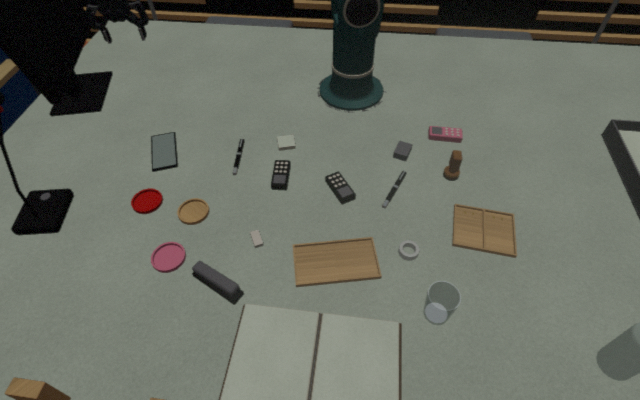

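View pics/side0.png

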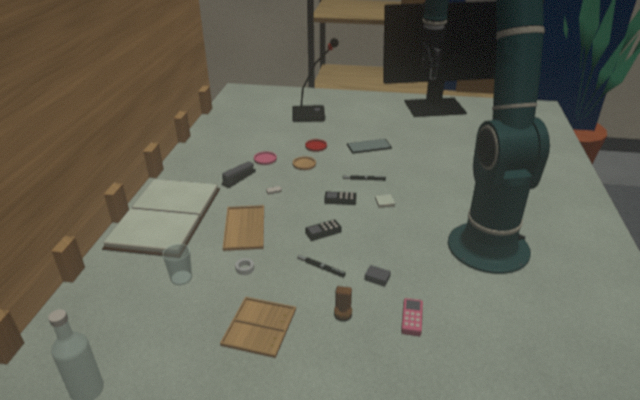

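The scene view shows these candidates.
- **Pens:** (239,156) and (395,189). The thick dark bar at (217,281) and the phone at (164,150) are not pens.
- **Handsets:** (281,174) and (340,187). The one at (445,134) is pink, so it is a decoy.
- **Stamp:** (454,165). The dark block at (403,150) is something else.
- **Dish:** the wooden one at (193,211). The red one at (147,201) and the pink one at (168,257) are decoys.
- **Trays and glass:** pen tray (336,261), dock (484,230), glass (440,303).

Next I measure them.

```bash
cat > m.py <<'E'
from h import *
W={"scene":dict(pen_a=(239,156,14,24),pen_b=(395,189,18,22),hs_a=(281,174,16,20),hs_b=(340,187,20,20),stamp=(454,165,14,18),tray=(336,261,50,28),dock=(484,230,38,30),dish=(193,211,20,15),glass=(440,303,24,24)),
"side":dict(pen_a=(364,178,26,7),pen_b=(321,266,28,14),hs_a=(340,198,20,10),hs_b=(323,229,22,13),stamp=(343,303,14,20),tray=(244,227,25,26),dock=(259,326,42,32),dish=(304,163,15,8),glass=(178,264,18,24))}
for cam in W:
    s=dict(np.load(f"{cam}0.npz")); P=cloud(s); 
    print(cam,"table z",np.nanmedian(P[150:300,200:450,2]))
    for n,(u,v,a,b) in W[cam].items():
        Q=P[v-b:v+b,u-a:u+a].reshape(-1,3); g=s["image"][v-b:v+b,u-a:u+a].reshape(-1,3).astype(float)
        zt=np.nanmedian(P[max(v-b-15,0):v+b+15,u-a-15:u+a+15,2][np.abs(P[max(v-b-15,0):v+b+15,u-a-15:u+a+15,2])<.004])
        k=Q[:,2]>zt+(.004 if n!="stamp" else .06)
        q=Q[k]
        if len(q)<5: print(n,"few",len(q));continue
        r=cv2.minAreaRect((q[:,:2]*1000).astype(np.float32))
        print(n,len(q),"zt %.4f"%zt,"zmax %.3f med %.3f"%(np.percentile(q[:,2],98),np.median(q[:,2])),"c",np.round(r[0],1),"size",np.round(r[1],1),"ang %.1f"%r[2])
E
python3 m.py
```

```text
scene table z -0.0006894214973346413
pen_a 185 zt -0.0011 zmax 0.015 med 0.011 c [ 360.8 -300.4] size [182.4  59.4] ang 20.7
pen_b 227 zt -0.0013 zmax 0.014 med 0.011 c [432.3 150.1] size [132.3  90.6] ang 1.3
hs_a 497 zt -0.0011 zmax 0.024 med 0.020 c [ 408.6 -159.1] size [127.1  81.6] ang 15.8
hs_b 562 zt -0.0012 zmax 0.024 med 0.020 c [437.1   2.6] size [121.8  63.4] ang 40.7
stamp 140 zt -0.0013 zmax 0.080 med 0.076 c [355.7 302.6] size [39.  24.6] ang 1.7
tray 1600 zt -0.0005 zmax 0.012 med 0.005 c [675.   19.5] size [122.6 194.6] ang 13.6
dock 1349 zt -0.0008 zmax 0.011 med 0.005 c [549.3 367.3] size [151.3 167.5] ang 86.5
dish 419 zt -0.0007 zmax 0.013 med 0.006 c [ 569.5 -365.5] size [ 78.5 104.1] ang 0.2
glass 1206 zt -0.0010 zmax 0.085 med 0.054 c [746.  246.9] size [ 64.5 115.1] ang 79.4
side table z -0.0003949412136584618
pen_a 178 zt -0.0009 zmax 0.015 med 0.010 c [ 356.9 -294.2] size [134.6  80.5] ang 8.1
pen_b 301 zt -0.0005 zmax 0.015 med 0.010 c [421.8 150.5] size [128.7  93. ] ang 14.8
hs_a 395 zt -0.0008 zmax 0.025 med 0.020 c [ 423.8 -170.8] size [106.4  97.6] ang 4.5
hs_b 504 zt -0.0007 zmax 0.025 med 0.020 c [444.4  -2.8] size [109.  104.5] ang 10.4
stamp 214 zt -0.0003 zmax 0.081 med 0.076 c [353.5 306.1] size [36.  28.3] ang 1.2
tray 802 zt -0.0002 zmax 0.013 med 0.006 c [676.1  10.8] size [120.2 230.8] ang 14.0
dock 1667 zt -0.0000 zmax 0.012 med 0.006 c [523.3 362.5] size [172.2 179.6] ang 2.2
dish 175 zt -0.0009 zmax 0.014 med 0.006 c [ 571.6 -359.7] size [ 86.6 100.1] ang 9.6
glass 1125 zt -0.0005 zmax 0.085 med 0.053 c [794.3 197.4] size [ 90.  178.6] ang 20.3
```

```bash
python3 - <<'E'
import cv2
a=cv2.imread("pics/scene0.png")
cv2.imwrite("pics/crop0.png",cv2.resize(a[115:315,125:525],None,fx=2,fy=2,interpolation=cv2.INTER_CUBIC))
E
```

```text
(no output)
```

View pics/crop0.png

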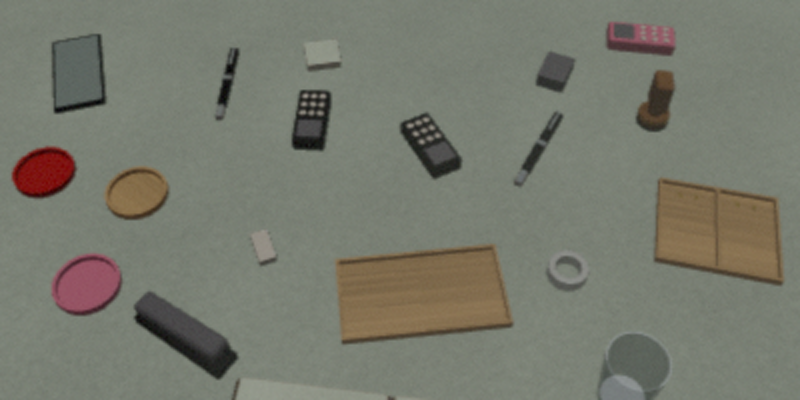

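The crop confirms the choices: black pens, black handsets with white keys, the plain wooden dish, and the wooden stamp. Edge pixels smear the first fit, so I repeat it with a robust one.

```bash
cat > m2.py <<'E'
import sys
from h import *
exec(open("m.py").read().split("for cam in W")[0].split("\n",1)[1])
from scipy.spatial import cKDTree
band=dict(pen_a=(.009,.017),pen_b=(.009,.017),hs_a=(.018,.027),hs_b=(.018,.027),stamp=(.074,.085),tray=(.008,.015),dock=(.007,.014),dish=(.009,.016),glass=(.078,.09))
def fit(Q,n):
    lo,hi=band[n]; q=Q[(Q[:,2]>lo)&(Q[:,2]<hi)][:,:2]*1000
    d=cKDTree(q).query(q,k=5)[0][:,-1]; q=q[d<1.6*np.median(d)]
    if n in("dish","glass"): (c,r)=cv2.minEnclosingCircle(q.astype(np.float32)); return len(q),c,(2*r,),0
    r=cv2.minAreaRect(q.astype(np.float32)); a=r[2] if r[1][0]>=r[1][1] else r[2]-90
    return len(q),r[0],(max(r[1]),min(r[1])),a
if __name__=="__main__":
  C={c:(cloud(dict(np.load(f"{c}0.npz")))) for c in W}
  for n in band:
    for c in W:
        u,v,a,b=W[c][n]; Q=C[c][v-b:v+b,u-a:u+a].reshape(-1,3); Q=Q[~np.isnan(Q[:,0])]+[0,0,.0007]
        k,ce,sz,an=fit(Q,n); print(n,c,k,np.round(ce,1),np.round(sz,1),"longaxis %.1f"%an)
E
python3 m2.py
```

```text
pen_a scene 136 [ 361.2 -294.7] [135.5  13.7] longaxis 4.4
pen_a side 104 [ 356.6 -290.7] [134.8  18.3] longaxis 5.8
pen_b scene 184 [433.3 149.3] [139.2  13.5] longaxis -22.8
pen_b side 203 [427.6 152.8] [138.5  17.3] longaxis -20.6
hs_a scene 401 [ 419.7 -158.3] [98.1 44. ] longaxis 3.7
hs_a side 246 [ 417.  -154.6] [94.7 45.4] longaxis 1.9
hs_b scene 443 [448.7   6.7] [97.2 44.3] longaxis 35.2
hs_b side 327 [444.3  10.6] [95.9 46.7] longaxis 36.1
stamp scene 88 [356.6 302.2] [37.  22.9] longaxis 1.9
stamp side 131 [353.7 306.3] [35.3 23.5] longaxis 3.2
tray scene 468 [669.7  17.8] [193.9 111. ] longaxis -76.6
tray side 233 [666.6  20.9] [200.7 108.5] longaxis -76.6
dock scene 463 [535.5 368.6] [145.5 130.4] longaxis 83.6
dock side 625 [532.7 371.1] [150.7 128. ] longaxis 83.7
dish scene 158 [ 569.  -360.1] [81.2] longaxis 0.0
dish side 55 [ 565.8 -354.7] [85.7] longaxis 0.0
glass scene 236 [767.9 242.5] [66.5] longaxis 0.0
glass side 167 [767.1 245.9] [69.9] longaxis 0.0
```

```bash
cat > plan.py <<'E'
# usage: plan.py "x y z phi" ... (mm, deg; '.' keeps)  prints calls: shift, turn, rows
import sys
from h import *
st=sense(); p=np.array(st["position"])*1000; M=R.from_rotvec(st["orientation"])
x=M.as_matrix()[:,0]; phi=np.degrees(np.arctan2(x[1],x[0]))
print("t %.2f"%st["clock"],"at",np.round(p,1),"phi %.1f"%phi,"tilt %.2f"%np.degrees(np.arccos(-M.as_matrix()[2,2])),"g %.3f"%st["gripper_width"],"F",np.round(st["wrist_force"],1),"q",np.round(st["joint_pos"],2))
def rot(f): f=np.radians(f)/2; return R.from_rotvec(np.pi*np.array([np.cos(f),np.sin(f),0]))
for w in sys.argv[1:]:
    t=[c if a=="." else float(a) for a,c in zip(w.split(),[*p,phi])]
    g=np.array(t[:3]); df=(t[3]-phi+180)%360-180
    print("->",np.round(t,1))
    nr=max(1,int(np.ceil(abs(df)/75)))
    k=0
    while k<40:
        k+=1; d=M.inv().apply(g-p)/100
        m=max(1,np.abs(d).max()); s=np.round(d/m,3)
        part=df/nr if nr>0 else 0
        if nr>0: tn=np.round((M.inv()*rot(phi+part)).as_rotvec()/np.pi,4); nr-=1; df-=part; phi+=part
        else: tn=np.zeros(3)
        n=max(int(np.ceil(np.linalg.norm(s)*100/41.7)),int(np.ceil(np.degrees(np.linalg.norm(tn))*np.pi/7.16)))+2
        print("  ",s.tolist(),tn.tolist(),n)
        p=p+M.apply(s*100); M=rot(phi)
        if m<=1 and nr<=0: break
E
python3 plan.py "359 -293 270 -85" ". . 178 ."
```

```text
t 0.10 at [ 175.7 -625.6  403.8] phi -74.3 tilt 0.09 g 0.994 F [-0.2  0.7 -0.4] q [ 1.25  0.47 -0.01  1.6   0.01  1.07 -0.06]
-> [ 359. -293.  270.  -85.]
   [-1.0, -0.985, 0.496] [0.0001, 0.0005, 0.0594] 6
   [-1.0, -0.671, 0.424] [0.0, 0.0, 0.0] 6
   [-0.987, -0.663, 0.42] [0.0, 0.0, 0.0] 6
-> [ 359. -293.  178.  -85.]
   [-0.0, -0.0, 0.92] [0.0, 0.0, 0.0] 5
```

Emit:
play_rows([
  [0.7, [-1, -0.985, 0.496], [0, 0, 0.059]],
  [0.7, [-1, -0.985, 0.496], [0, 0, 0.059]],
  [0.7, [-1, -0.985, 0.496], [0, 0, 0.059]],
  [0.7, [-1, -0.985, 0.496], [0, 0, 0.059]],
  [0.7, [-1, -0.985, 0.496], [0, 0, 0.059]],
  [0.7, [-1, -0.985, 0.496], [0, 0, 0.059]],
], newtons=40)

```text
clock: 0.6
position: [0.2443, -0.5015, 0.3539]
orientation: [-2.32, 2.117, 0.004]
wrist_force: [-0.6, -0.8, 0.7]
gripper_width: 0.7
```

Emit:
play_rows([
  [0.7, [-1, -0.67, 0.42], [0, 0, 0]],
  [0.7, [-1, -0.67, 0.42], [0, 0, 0]],
  [0.7, [-1, -0.67, 0.42], [0, 0, 0]],
  [0.7, [-1, -0.67, 0.42], [0, 0, 0]],
  [0.7, [-1, -0.67, 0.42], [0, 0, 0]],
  [0.7, [-1, -0.67, 0.42], [0, 0, 0]],
])

```text
clock: 1.1
position: [0.3014, -0.3974, 0.3126]
orientation: [-2.319, 2.119, 0.002]
wrist_force: [0.7, -1.0, 0.1]
gripper_width: 0.701
```

Emit:
play_rows([
  [0.7, [-1, -0.67, 0.42], [0, 0, 0]],
  [0.7, [-1, -0.67, 0.42], [0, 0, 0]],
  [0.7, [-1, -0.67, 0.42], [0, 0, 0]],
  [0.7, [-1, -0.67, 0.42], [0, 0, 0]],
  [0.7, [-1, -0.67, 0.42], [0, 0, 0]],
  [0.7, [-1, -0.67, 0.42], [0, 0, 0]],
])

```text
clock: 1.6
position: [0.359, -0.2939, 0.2712]
orientation: [2.316, -2.122, 0.001]
wrist_force: [0.4, -0.9, -0.2]
gripper_width: 0.701
```

```bash
python3 plan.py "359 -293 178 -85"; python3 - <<'E'
from h import *
s=snapshot("wrist"); cv2.imwrite("pics/w1.png",s["image"]); print(s["eye"],s["rotation"],s["vfov"],s["cx"],s["cy"])
E
```

```text
t 1.60 at [ 359.  -293.9  271.2] phi -85.0 tilt 0.05 g 0.701 F [ 0.4 -0.9 -0.2] q [ 0.7   0.37 -0.1   2.14  0.06  0.63 -0.93]
-> [ 359. -293.  178.  -85.]
   [-0.01, -0.001, 0.932] [0.0, -0.0003, 0.0] 5
[ 0.43817043 -0.28688028  0.24056781] [-0.25313485  0.23048058 -1.47032869] 65.70646984690485 319.2105385925644 194.71653180446793
```

View pics/w1.png

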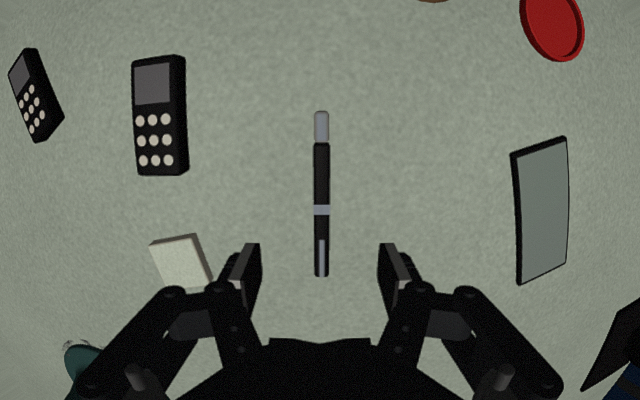

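The pen is vertical and centred between the pads (column 321), with the white eraser block clear to the left. I descend and grip.

Emit:
play_rows([
  [0.7, [0, 0, 0.6], [0, 0, 0]],
  [0.7, [0, 0, 0.6], [0, 0, 0]],
  [0.7, [0, 0, 0.93], [0, 0, 0]],
  [0.7, [0, 0, 0.93], [0, 0, 0]],
  [0.7, [0, 0, 0.93], [0, 0, 0]],
  [0.1, [0, 0, 0.93], [0, 0, 0]],
  [0, [0, 0, 0.93], [0, 0, 0]],
  [0, [0, 0, 0.93], [0, 0, 0]],
  [0, [0, 0, 0.93], [0, 0, 0]],
  [0, [0, 0, 0.93], [0, 0, 0]],
  [0, [0, 0, 0.93], [0, 0, 0]],
  [0, [0, 0, 0.93], [0, 0, 0]],
])

```text
clock: 2.65
position: [0.3592, -0.2948, 0.1801]
orientation: [2.315, -2.123, 0.006]
wrist_force: [-2.0, 0.3, 8.9]
gripper_width: 0.135
```

```bash
python3 plan.py ". . 178 ." ". . 270 -85" "500 -140 270 -36" "649 14.5 270 13.4" ". . 182.5 ."; python3 - <<'E'
from h import *
s=snapshot("wrist"); cv2.imwrite("pics/w2.png",s["image"][80:380,120:520])
E
```

```text
t 2.65 at [ 359.2 -294.8  180.1] phi -85.1 tilt 0.22 g 0.135 F [-2.   0.3  8.9] q [ 0.68  0.55 -0.07  2.17  0.09  0.42 -0.96]
-> [ 359.2 -294.8  178.   -85.1]
   [-0.0, 0.0, 0.021] [-0.0007, -0.001, 0.0] 3
-> [ 359.2 -294.8  270.   -85. ]
   [-0.0, -0.0, -0.92] [-0.0, 0.0, -0.0003] 5
-> [ 500. -140.  270.  -36.]
   [-0.923, -1.0, -0.0] [0.0, 0.0, -0.2722] 9
   [0.08, -0.728, -0.0] [0.0, 0.0, 0.0] 4
-> [649.   14.5 270.   13.4]
   [0.14, -1.0, -0.0] [0.0, -0.0, -0.2744] 9
   [0.957, -0.613, -0.0] [0.0, 0.0, 0.0] 5
-> [649.   14.5 182.5  13.4]
   [-0.0, 0.0, 0.875] [0.0, 0.0, 0.0] 5
```

View pics/w2.png

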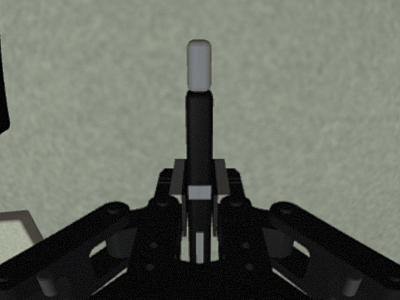

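The pen is gripped. The tips touched the table at TCP z≈180 with the jaws shut, so I place at TCP z≈185.

Emit:
play_rows([
  [0, [0, 0, -0.9], [0, 0, 0]],
  [0, [0, 0, -0.9], [0, 0, 0]],
  [0, [0, 0, -0.9], [0, 0, 0]],
  [0, [0, 0, -0.9], [0, 0, 0]],
  [0, [0, 0, -0.9], [0, 0, 0]],
])

```text
clock: 3.12
position: [0.359, -0.2946, 0.2712]
orientation: [2.315, -2.123, 0.01]
wrist_force: [0.3, 0.0, -0.9]
gripper_width: 0.131
```

Emit:
play_rows([
  [0, [-0.92, -1, 0], [0, 0, -0.272]],
  [0, [-0.92, -1, 0], [0, 0, -0.272]],
  [0, [-0.92, -1, 0], [0, 0, -0.272]],
  [0, [-0.92, -1, 0], [0, 0, -0.272]],
  [0, [-0.92, -1, 0], [0, 0, -0.272]],
  [0, [-0.92, -1, 0], [0, 0, -0.272]],
  [0, [-0.92, -1, 0], [0, 0, -0.272]],
  [0, [-0.92, -1, 0], [0, 0, -0.272]],
  [0, [-0.92, -1, 0], [0, 0, -0.272]],
])

```text
clock: 3.87
position: [0.4502, -0.1943, 0.27]
orientation: [2.983, -0.977, 0.005]
wrist_force: [-0.1, 0.1, 0.4]
gripper_width: 0.134
```

Emit:
play_rows([
  [0, [0.1, -0.9, 0], [0, 0, -0.274]],
  [0, [0.1, -0.9, 0], [0, 0, -0.274]],
  [0, [0.1, -0.9, 0], [0, 0, -0.274]],
  [0, [0.1, -0.9, 0], [0, 0, -0.274]],
  [0, [0.1, -0.9, 0], [0, 0, -0.274]],
  [0, [0.1, -0.9, 0], [0, 0, -0.274]],
  [0, [0.1, -0.9, 0], [0, 0, -0.274]],
  [0, [0.1, -0.9, 0], [0, 0, -0.274]],
  [0, [0.1, -0.9, 0], [0, 0, -0.274]],
])

```text
clock: 4.62
position: [0.5112, -0.1278, 0.2693]
orientation: [3.119, 0.348, 0.002]
wrist_force: [-0.2, -0.6, -0.6]
gripper_width: 0.133
```

```bash
python3 plan.py "649 14.5 270 13.4" ". . 185 ."
```

```text
t 4.62 at [ 511.2 -127.8  269.3] phi 12.7 tilt 0.19 g 0.133 F [-0.2 -0.6 -0.6] q [ 0.61  0.52 -0.53  1.98  0.39  0.74  0.07]
-> [649.   14.5 270.   13.4]
   [1.0, -0.654, -0.005] [0.0011, -0.0003, -0.0037] 5
   [0.663, -0.423, -0.003] [0.0, 0.0, 0.0] 4
-> [649.   14.5 185.   13.4]
   [-0.0, 0.0, 0.85] [0.0, 0.0, 0.0] 5
```

Emit:
play_rows([
  [0, [1, -0.65, 0], [0, 0, -0.004]],
  [0, [1, -0.65, 0], [0, 0, -0.004]],
  [0, [1, -0.65, 0], [0, 0, -0.004]],
  [0, [1, -0.65, 0], [0, 0, -0.004]],
  [0, [1, -0.65, 0], [0, 0, -0.004]],
])

```text
clock: 5.03
position: [0.5951, -0.0398, 0.2689]
orientation: [3.118, 0.369, 0.002]
wrist_force: [-0.7, -0.8, -0.9]
gripper_width: 0.141
```

Emit:
play_rows([
  [0, [0.66, -0.42, 0], [0, 0, 0]],
  [0, [0.66, -0.42, 0], [0, 0, 0]],
  [0, [0.66, -0.42, 0], [0, 0, 0]],
  [0, [0.66, -0.42, 0], [0, 0, 0]],
  [0, [0.66, -0.42, 0.5], [0, 0, 0]],
  [0, [0.66, -0.42, 0.5], [0, 0, 0]],
  [0, [0.66, -0.42, 0.5], [0, 0, 0]],
  [0, [0.66, -0.42, 0.5], [0, 0, 0]],
])

```text
clock: 5.7
position: [0.649, 0.015, 0.2187]
orientation: [3.118, 0.365, -0.001]
wrist_force: [0.5, -0.0, 0.5]
gripper_width: 0.136
```

```bash
python3 plan.py "649 14.5 185 13.4"
```

```text
t 5.70 at [649.   15.  218.7] phi 13.4 tilt 0.16 g 0.136 F [ 0.5 -0.   0.5] q [ 0.26  0.75 -0.48  1.69  0.45  0.81 -0.19]
-> [649.   14.5 185.   13.4]
   [-0.001, 0.004, 0.337] [0.0008, 0.0003, -0.0002] 3
```

Go down, release to 0.28, then lift.

Emit:
play_rows([
  [0, [0, 0, 0.25], [0, 0, 0]],
  [0, [0, 0, 0.335], [0, 0, 0]],
  [0, [0, 0, 0.335], [0, 0, 0]],
  [0, [0, 0, 0.335], [0, 0, 0]],
  [0.28, [0, 0, 0.335], [0, 0, 0]],
  [0.28, [0, 0, 0.335], [0, 0, 0]],
  [0.28, [0, 0, 0.335], [0, 0, 0]],
  [0.28, [0, 0, 0.2], [0, 0, 0]],
  [0.28, [0, 0, -0.2], [0, 0, 0]],
  [0.28, [0, 0, -0.5], [0, 0, 0]],
  [0.28, [0, 0, -0.5], [0, 0, 0]],
  [0.28, [0, 0, -0.5], [0, 0, 0]],
])

```text
clock: 6.7
position: [0.6499, 0.0154, 0.2723]
orientation: [3.117, 0.365, 0.008]
wrist_force: [-0.1, 0.5, -0.1]
gripper_width: 0.28
```

```bash
python3 plan.py "430.5 151 270 68" ". . 180.5 ."; python3 - <<'E'
from h import *
s=snapshot("wrist"); cv2.imwrite("pics/w3.png",s["image"])
E
```

```text
t 6.70 at [649.9  15.4 272.3] phi 13.4 tilt 0.34 g 0.280 F [-0.1  0.5 -0.1] q [ 0.29  0.69 -0.51  1.67  0.42  0.89 -0.16]
-> [430.5 151.  270.   68. ]
   [-0.997, -1.0, 0.004] [0.0018, -0.0007, -0.3036] 10
   [0.172, -1.0, 0.009] [0.0, 0.0, 0.0] 5
   [0.025, -0.15, 0.001] [0.0, 0.0, 0.0] 3
-> [430.5 151.  180.5  68. ]
   [0.0, -0.0, 0.895] [0.0, 0.0, 0.0] 5
```

View pics/w3.png

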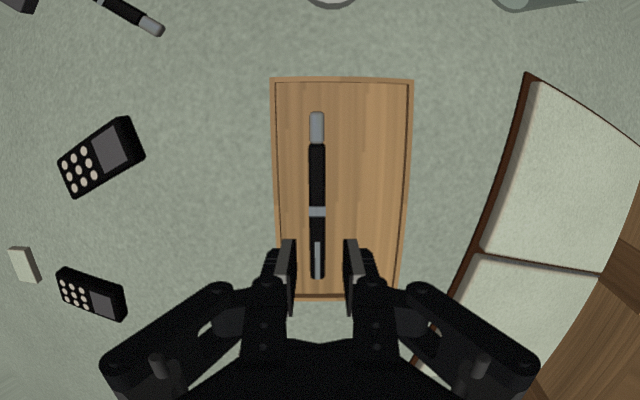

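Pen 1 lies inside the tray at (317,195), parallel to its walls and left of centre. Next is pen_b.

Emit:
play_rows([
  [0.7, [-1, -1, 0], [0, 0, -0.304]],
  [0.7, [-1, -1, 0], [0, 0, -0.304]],
  [0.7, [-1, -1, 0], [0, 0, -0.304]],
  [0.7, [-1, -1, 0], [0, 0, -0.304]],
  [0.7, [-1, -1, 0], [0, 0, -0.304]],
  [0.7, [-1, -1, 0], [0, 0, -0.304]],
  [0.7, [-1, -1, 0], [0, 0, -0.304]],
  [0.7, [-1, -1, 0], [0, 0, -0.304]],
  [0.7, [-1, -1, 0], [0, 0, -0.304]],
  [0.7, [-1, -1, 0], [0, 0, -0.304]],
])

```text
clock: 7.58
position: [0.5284, 0.0889, 0.2691]
orientation: [2.604, 1.754, -0.003]
wrist_force: [0.1, -0.3, -0.6]
gripper_width: 0.698
```

Emit:
play_rows([
  [0.7, [0.17, -1, 0], [0, 0, 0]],
  [0.7, [0.17, -1, 0], [0, 0, 0]],
  [0.7, [0.17, -1, 0], [0, 0, 0]],
  [0.7, [0.17, -1, 0], [0, 0, 0]],
  [0.7, [0.17, -1, 0], [0, 0, 0]],
])

```text
clock: 8.0
position: [0.4415, 0.1427, 0.269]
orientation: [2.603, 1.754, -0.003]
wrist_force: [0.6, 0.8, -0.2]
gripper_width: 0.701
```

```bash
python3 plan.py "430.5 151 250 68" ". . 181 ."
```

```text
t 8.00 at [441.5 142.7 269. ] phi 68.0 tilt 0.22 g 0.701 F [ 0.6  0.8 -0.2] q [ 0.29  0.52 -0.81  2.11  0.56  0.74  0.3 ]
-> [430.5 151.  250.   68. ]
   [0.036, -0.133, 0.189] [0.0004, 0.0011, -0.0003] 3
-> [430.5 151.  181.   68. ]
   [0.0, -0.0, 0.69] [0.0, 0.0, 0.0] 4
```

Emit:
play_rows([
  [0.7, [0.04, -0.13, 0.3], [0, 0, 0]],
  [0.7, [0.04, -0.13, 0.6], [0, 0, 0]],
  [0.7, [0.04, -0.13, 0.87], [0, 0, 0]],
  [0.7, [0.04, -0.13, 0.87], [0, 0, 0]],
  [0.7, [0.04, -0.13, 0.87], [0, 0, 0]],
  [0, [0.04, -0.13, 0.87], [0, 0, 0]],
  [0, [0.04, -0.13, 0.87], [0, 0, 0]],
  [0, [0.04, -0.13, 0.87], [0, 0, 0]],
  [0, [0.04, -0.13, 0.87], [0, 0, 0]],
  [0, [0.04, -0.13, 0.87], [0, 0, 0]],
  [0, [0.04, -0.13, 0.87], [0, 0, 0]],
  [0, [0.04, -0.13, 0.87], [0, 0, 0]],
])

```text
clock: 9.0
position: [0.4315, 0.151, 0.1832]
orientation: [2.602, 1.753, -0.0]
wrist_force: [-0.5, -0.6, 5.9]
gripper_width: 0.13
```

```bash
python3 plan.py ". . 270 68" "687.5 23.5 270 13.4" ". . 185 ."
```

```text
t 9.00 at [431.5 151.  183.2] phi 67.9 tilt 0.26 g 0.130 F [-0.5 -0.6  5.9] q [ 0.13  0.65 -0.65  2.16  0.75  0.57  0.11]
-> [431.5 151.  270.   68. ]
   [-0.002, 0.003, -0.868] [0.0011, 0.0009, -0.0004] 5
-> [687.5  23.5 270.   13.4]
   [-0.079, 1.0, -0.0] [0.0, -0.0, 0.3033] 10
   [1.0, 0.835, -0.0] [0.0, 0.0, 0.0] 6
   [0.425, 0.355, -0.0] [0.0, 0.0, 0.0] 4
-> [687.5  23.5 185.   13.4]
   [0.0, -0.0, 0.85] [0.0, 0.0, 0.0] 5
```

Emit:
play_rows([
  [0, [0, 0, -0.9], [0, 0, 0]],
  [0, [0, 0, -0.9], [0, 0, 0]],
  [0, [0, 0, -0.9], [0, 0, 0]],
  [0, [0, 0, -0.9], [0, 0, 0]],
  [0, [0, 0, -0.9], [0, 0, 0]],
])

```text
clock: 9.42
position: [0.4315, 0.1508, 0.2736]
orientation: [2.602, 1.75, 0.001]
wrist_force: [0.8, -0.2, -0.3]
gripper_width: 0.127
```

Emit:
play_rows([
  [0, [-0.08, 1, 0], [0, 0, 0.303]],
  [0, [-0.08, 1, 0], [0, 0, 0.303]],
  [0, [-0.08, 1, 0], [0, 0, 0.303]],
  [0, [-0.08, 1, 0], [0, 0, 0.303]],
  [0, [-0.08, 1, 0], [0, 0, 0.303]],
  [0, [-0.08, 1, 0], [0, 0, 0.303]],
  [0, [-0.08, 1, 0], [0, 0, 0.303]],
  [0, [-0.08, 1, 0], [0, 0, 0.303]],
  [0, [-0.08, 1, 0], [0, 0, 0.303]],
  [0, [-0.08, 1, 0], [0, 0, 0.303]],
])

```text
clock: 10.25
position: [0.5205, 0.1057, 0.2729]
orientation: [3.114, 0.368, 0.002]
wrist_force: [0.7, -0.5, 0.1]
gripper_width: 0.127
```

Emit:
play_rows([
  [0, [1, 0.83, 0], [0, 0, 0]],
  [0, [1, 0.83, 0], [0, 0, 0]],
  [0, [1, 0.83, 0], [0, 0, 0]],
  [0, [1, 0.83, 0], [0, 0, 0]],
  [0, [1, 0.83, 0], [0, 0, 0]],
  [0, [1, 0.83, 0], [0, 0, 0]],
])

```text
clock: 10.75
position: [0.6364, 0.0484, 0.2722]
orientation: [3.115, 0.37, -0.002]
wrist_force: [0.1, 1.4, -0.7]
gripper_width: 0.131
```

```bash
python3 plan.py "687.5 23.5 270 13.4" ". . 187 ."
```

```text
t 10.75 at [636.4  48.4 272.2] phi 13.5 tilt 0.28 g 0.131 F [ 0.1  1.4 -0.7] q [ 0.24  0.67 -0.52  1.7   0.42  0.88 -0.22]
-> [687.5  23.5 270.   13.4]
   [0.438, 0.361, 0.022] [0.0015, 0.0006, 0.0008] 4
-> [687.5  23.5 187.   13.4]
   [0.0, -0.0, 0.83] [0.0, 0.0, 0.0] 4
```

Emit:
play_rows([
  [0, [0.44, 0.36, 0.02], [0, 0, 0]],
  [0, [0.44, 0.36, 0.02], [0, 0, 0]],
  [0, [0.44, 0.36, 0.02], [0, 0, 0]],
  [0, [0.44, 0.36, 0.4], [0, 0, 0]],
  [0, [0.44, 0.36, 0.6], [0, 0, 0]],
  [0, [0.44, 0.36, 0.6], [0, 0, 0]],
  [0, [0.44, 0.36, 0.6], [0, 0, 0]],
])

```text
clock: 11.33
position: [0.686, 0.0248, 0.2114]
orientation: [3.115, 0.374, -0.008]
wrist_force: [-0.5, -0.8, -0.1]
gripper_width: 0.128
```

```bash
python3 plan.py "687.5 23.5 187 13.4"
```

```text
t 11.33 at [686.   24.8 211.4] phi 13.7 tilt 0.35 g 0.128 F [-0.5 -0.8 -0.1] q [ 0.23  0.81 -0.48  1.59  0.46  0.86 -0.18]
-> [687.5  23.5 187.   13.4]
   [0.013, 0.016, 0.244] [0.001, 0.0017, 0.0016] 3
```

Emit:
play_rows([
  [0, [0.01, 0.01, 0.15], [0, 0, 0]],
  [0, [0.01, 0.01, 0.24], [0, 0, 0]],
  [0, [0.01, 0.01, 0.25], [0, 0, 0]],
  [0, [0.01, 0.01, 0.25], [0, 0, 0]],
  [0.28, [0.01, 0.01, 0.25], [0, 0, 0]],
  [0.28, [0.01, 0.01, 0.25], [0, 0, 0]],
  [0.28, [0.01, 0.01, 0.25], [0, 0, 0]],
  [0.28, [0.01, 0.01, 0.1], [0, 0, 0]],
  [0.28, [0, 0, -0.2], [0, 0, 0]],
  [0.28, [0, 0, -0.6], [0, 0, 0]],
  [0.28, [0, 0, -0.6], [0, 0, 0]],
  [0.28, [0, 0, -0.6], [0, 0, 0]],
])

```text
clock: 12.33
position: [0.6874, 0.0255, 0.276]
orientation: [3.115, 0.374, 0.004]
wrist_force: [0.4, 0.0, 0.1]
gripper_width: 0.282
```

```bash
python3 plan.py "446.5 8.5 270 -54.5" ". . 184 ."; python3 - <<'E'
from h import *
s=snapshot("wrist"); cv2.imwrite("pics/w4.png",s["image"])
E
```

```text
t 12.33 at [687.4  25.5 276. ] phi 13.7 tilt 0.28 g 0.282 F [0.4 0.  0.1] q [ 0.26  0.74 -0.51  1.57  0.42  0.95 -0.16]
-> [446.5   8.5 270.  -54.5]
   [-1.0, -0.17, 0.023] [0.0009, -0.0013, 0.3788] 12
   [-0.613, 1.0, 0.029] [0.0, 0.0, 0.0] 5
   [-0.119, 0.195, 0.005] [0.0, 0.0, 0.0] 3
-> [446.5   8.5 184.  -54.5]
   [0.0, 0.0, 0.86] [0.0, 0.0, 0.0] 5
```

View pics/w4.png

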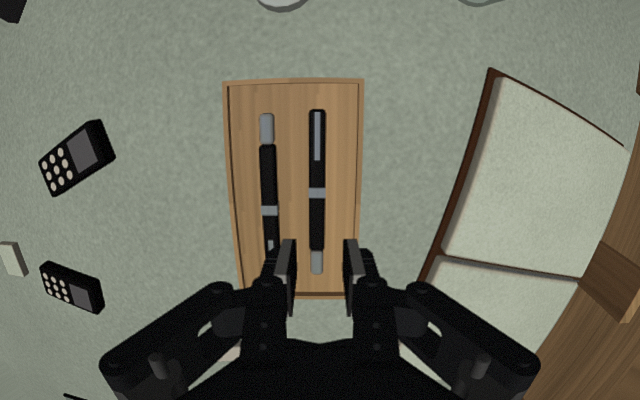

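Both pens lie side by side in the tray, at (268,185) and (317,190). Handset b is next, with the jaws at φ=125.5 so the turn to the dock stays small.

```bash
python3 plan.py "446.5 8.5 270 125.5" ". . 184 ."
```

```text
t 12.38 at [686.6  25.  273.6] phi 13.7 tilt 0.28 g 0.282 F [ 0.4 -0.  -0.3] q [ 0.26  0.74 -0.51  1.57  0.42  0.95 -0.16]
-> [446.5   8.5 270.  125.5]
   [-1.0, -0.172, 0.017] [0.0009, 0.0013, -0.3106] 10
   [-0.453, -1.0, 0.016] [0.0, 0.0, -0.3106] 10
   [0.154, -0.25, 0.005] [0.0, 0.0, 0.0] 3
-> [446.5   8.5 184.  125.5]
   [-0.0, 0.0, 0.86] [0.0, 0.0, 0.0] 5
```

Emit:
play_rows([
  [0.9, [-1, -0.17, 0], [0, 0, -0.31]],
  [0.9, [-1, -0.17, 0], [0, 0, -0.31]],
  [0.9, [-1, -0.17, 0], [0, 0, -0.31]],
  [0.9, [-1, -0.17, 0], [0, 0, -0.31]],
  [0.9, [-1, -0.17, 0], [0, 0, -0.31]],
  [0.9, [-1, -0.17, 0], [0, 0, -0.31]],
  [0.9, [-1, -0.17, 0], [0, 0, -0.31]],
  [0.9, [-1, -0.17, 0], [0, 0, -0.31]],
  [0.9, [-1, -0.17, 0], [0, 0, -0.31]],
  [0.9, [-1, -0.17, 0], [0, 0, -0.31]],
])

```text
clock: 13.22
position: [0.585, 0.0176, 0.2729]
orientation: [2.583, 1.785, -0.008]
wrist_force: [0.1, 0.3, 0.2]
gripper_width: 0.898
```

Emit:
play_rows([
  [0.9, [-0.45, -1, 0], [0, 0, -0.31]],
  [0.9, [-0.45, -1, 0], [0, 0, -0.31]],
  [0.9, [-0.45, -1, 0], [0, 0, -0.31]],
  [0.9, [-0.45, -1, 0], [0, 0, -0.31]],
  [0.9, [-0.45, -1, 0], [0, 0, -0.31]],
  [0.9, [-0.45, -1, 0], [0, 0, -0.31]],
  [0.9, [-0.45, -1, 0], [0, 0, -0.31]],
  [0.9, [-0.45, -1, 0], [0, 0, -0.31]],
  [0.9, [-0.45, -1, 0], [0, 0, -0.31]],
  [0.9, [-0.45, -1, 0], [0, 0, -0.31]],
])

```text
clock: 14.05
position: [0.4754, 0.0107, 0.273]
orientation: [-1.454, -2.783, 0.008]
wrist_force: [-0.0, 0.1, 0.3]
gripper_width: 0.903
```

```bash
python3 plan.py "446.5 8.5 184 125.5"
```

```text
t 14.05 at [475.4  10.7 273. ] phi 124.8 tilt 0.32 g 0.903 F [-0.   0.1  0.3] q [ 0.73  0.64 -1.03  2.07  0.74  0.86  1.43]
-> [446.5   8.5 184.  125.5]
   [0.148, -0.245, 0.891] [-0.0018, 0.0003, -0.0037] 5
```

Emit:
play_rows([
  [0.9, [0.15, -0.245, 0], [0, 0, -0.004]],
  [0.9, [0.15, -0.245, 0.3], [0, 0, -0.004]],
  [0.9, [0.15, -0.245, 0.6], [0, 0, -0.004]],
  [0.9, [0.15, -0.245, 0.89], [0, 0, -0.004]],
  [0.9, [0.15, -0.245, 0.89], [0, 0, -0.004]],
  [0.9, [0.15, -0.245, 0.89], [0, 0, -0.004]],
  [0.3, [0.15, -0.245, 0.89], [0, 0, -0.004]],
  [0.3, [0.15, -0.245, 0.89], [0, 0, -0.004]],
  [0.3, [0.15, -0.245, 0.89], [0, 0, -0.004]],
  [0.3, [0.15, -0.245, 0.89], [0, 0, -0.004]],
  [0.3, [0.15, -0.245, 0.89], [0, 0, -0.004]],
  [0.3, [0.15, -0.245, 0.89], [0, 0, -0.004]],
])

```text
clock: 15.05
position: [0.4471, 0.0088, 0.1858]
orientation: [1.438, 2.792, -0.007]
wrist_force: [-0.8, -0.1, 6.7]
gripper_width: 0.499
```

```bash
python3 plan.py ". . 270 ." "530 335 270 83.6" ". . 189 ."
```

```text
t 15.05 at [447.1   8.8 185.8] phi 125.5 tilt 0.26 g 0.499 F [-0.8 -0.1  6.7] q [ 0.61  0.73 -0.87  2.17  0.94  0.68  1.27]
-> [447.1   8.8 270.  125.5]
   [-0.002, -0.003, -0.842] [-0.0011, 0.0009, -0.0] 5
-> [530.  335.  270.   83.6]
   [0.846, 1.0, -0.0] [0.0, 0.0, 0.2327] 8
   [1.0, 0.138, -0.0] [0.0, 0.0, 0.0] 5
   [1.0, 0.138, -0.0] [0.0, 0.0, 0.0] 5
   [0.036, 0.005, -0.0] [0.0, 0.0, 0.0] 3
-> [530.  335.  189.   83.6]
   [-0.0, 0.0, 0.81] [0.0, 0.0, 0.0] 4
```

Emit:
play_rows([
  [0.3, [0, 0, -0.9], [0, 0, 0]],
  [0.3, [0, 0, -0.9], [0, 0, 0]],
  [0.3, [0, 0, -0.9], [0, 0, 0]],
  [0.3, [0, 0, -0.9], [0, 0, 0]],
  [0.3, [0, 0, -0.9], [0, 0, 0]],
])

```text
clock: 15.47
position: [0.447, 0.0085, 0.2761]
orientation: [1.439, 2.789, -0.008]
wrist_force: [0.8, -0.4, -0.9]
gripper_width: 0.496
```

Emit:
play_rows([
  [0.3, [0.85, 1, 0], [0, 0, 0.233]],
  [0.3, [0.85, 1, 0], [0, 0, 0.233]],
  [0.3, [0.85, 1, 0], [0, 0, 0.233]],
  [0.3, [0.85, 1, 0], [0, 0, 0.233]],
  [0.3, [0.85, 1, 0], [0, 0, 0.233]],
  [0.3, [0.85, 1, 0], [0, 0, 0.233]],
  [0.3, [0.85, 1, 0], [0, 0, 0.233]],
  [0.3, [0.85, 1, 0], [0, 0, 0.233]],
])

```text
clock: 16.13
position: [0.4787, 0.1356, 0.2741]
orientation: [2.338, 2.093, -0.01]
wrist_force: [0.7, 0.6, -0.9]
gripper_width: 0.5
```

Emit:
play_rows([
  [0.3, [1, 0.14, 0], [0, 0, 0]],
  [0.3, [1, 0.14, 0], [0, 0, 0]],
  [0.3, [1, 0.14, 0], [0, 0, 0]],
  [0.3, [1, 0.14, 0], [0, 0, 0]],
  [0.3, [1, 0.14, 0], [0, 0, 0]],
])

```text
clock: 16.55
position: [0.5033, 0.2339, 0.2724]
orientation: [2.335, 2.098, -0.012]
wrist_force: [0.5, -1.8, -0.9]
gripper_width: 0.5
```

Emit:
play_rows([
  [0.3, [1, 0.14, 0], [0, 0, 0]],
  [0.3, [1, 0.14, 0], [0, 0, 0]],
  [0.3, [1, 0.14, 0], [0, 0, 0]],
  [0.3, [1, 0.14, 0], [0, 0, 0]],
  [0.3, [1, 0.14, 0], [0, 0, 0]],
])

```text
clock: 16.97
position: [0.5277, 0.3309, 0.2705]
orientation: [2.333, 2.099, -0.016]
wrist_force: [0.2, -1.0, -0.8]
gripper_width: 0.501
```

```bash
python3 plan.py "530 335 215 83.6"; python3 - <<'E'
from h import *
s=snapshot("wrist"); cv2.imwrite("pics/w5.png",s["image"])
E
```

```text
t 16.97 at [527.7 330.9 270.5] phi 83.9 tilt 0.61 g 0.501 F [ 0.2 -1.  -0.8] q [-0.06  0.75 -0.79  1.73  0.63  0.96  0.36]
-> [530.  335.  215.   83.6]
   [0.049, 0.021, 0.555] [-0.0014, 0.0031, 0.0019] 4
```

View pics/w5.png

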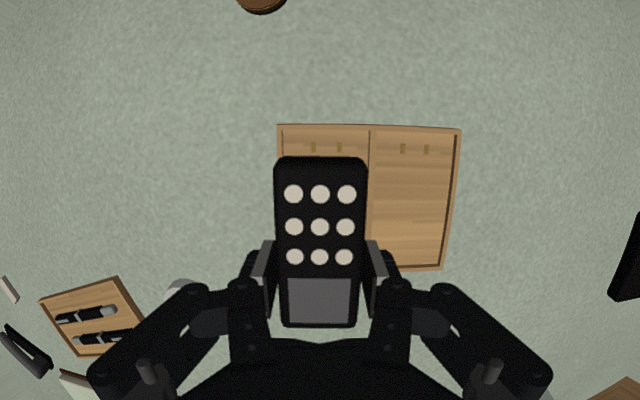

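Handset b is held with keys up over the near bay, with the rib to its right at (370,170). I lower it and correct the tilt.

Emit:
play_rows([
  [0.3, [0.05, 0.02, 0.3], [-0.001, 0.003, 0.002]],
  [0.3, [0.05, 0.02, 0.55], [-0.001, 0.003, 0.002]],
  [0.3, [0.05, 0.02, 0.55], [-0.001, 0.003, 0.002]],
  [0.3, [0.05, 0.02, 0.55], [-0.001, 0.003, 0.002]],
  [0.3, [0.05, 0.02, 0.55], [-0.001, 0.003, 0.002]],
  [0.3, [0.05, 0.02, 0.55], [-0.001, 0.003, 0.002]],
])

```text
clock: 17.52
position: [0.5307, 0.3338, 0.2172]
orientation: [2.344, 2.091, 0.001]
wrist_force: [0.7, -0.4, -1.1]
gripper_width: 0.5
```

```bash
python3 plan.py "530 335 190 83.6"
```

```text
t 17.52 at [530.7 333.8 217.2] phi 83.5 tilt 0.04 g 0.500 F [ 0.7 -0.4 -1.1] q [-0.1   0.81 -0.74  1.74  0.69  0.87  0.31]
-> [530.  335.  190.   83.6]
   [0.011, -0.009, 0.272] [0.0002, -0.0, -0.0008] 3
```

Emit:
play_rows([
  [0.3, [0.01, 0, 0.15], [0, 0, 0]],
  [0.3, [0.01, 0, 0.22], [0, 0, 0]],
  [0.3, [0.01, 0, 0.27], [0, 0, 0]],
  [0.3, [0.01, 0, 0.27], [0, 0, 0]],
  [0.3, [0.01, 0, 0.27], [0, 0, 0]],
  [0.62, [0.01, 0, 0.27], [0, 0, 0]],
  [0.62, [0.01, 0, 0.27], [0, 0, 0]],
  [0.62, [0.01, 0, 0.27], [0, 0, 0]],
  [0.62, [0.01, 0, 0.1], [0, 0, 0]],
  [0.62, [0, 0, -0.3], [0, 0, 0]],
  [0.62, [0, 0, -0.8], [0, 0, 0]],
  [0.62, [0, 0, -0.8], [0, 0, 0]],
])

```text
clock: 18.52
position: [0.5316, 0.3359, 0.3052]
orientation: [2.343, 2.091, 0.018]
wrist_force: [-0.2, 1.8, 1.1]
gripper_width: 0.623
```

```bash
python3 plan.py "355 304 290 92.5" ". . 212 ."; python3 - <<'E'
from h import *
s=snapshot("wrist"); cv2.imwrite("pics/w6.png",s["image"])
E
```

```text
t 18.52 at [531.6 335.9 305.2] phi 83.5 tilt 0.65 g 0.623 F [-0.2  1.8  1.1] q [-0.05  0.71 -0.82  1.7   0.61  0.99  0.37]
-> [355.  304.  290.   92.5]
   [-0.301, -1.0, 0.078] [0.0029, -0.0022, -0.05] 5
   [-0.102, -0.744, 0.063] [0.0, 0.0, 0.0] 4
-> [355.  304.  212.   92.5]
   [0.0, -0.0, 0.78] [0.0, 0.0, 0.0] 4
```

View pics/w6.png

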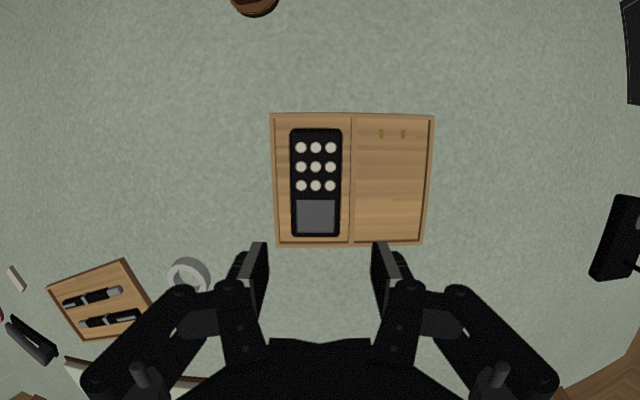

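Handset b sits flat in its bay at (316,183), inside the walls. Next is the stamp.

Emit:
play_rows([
  [0.65, [-0.3, -1, 0.08], [0.003, -0.002, -0.05]],
  [0.65, [-0.3, -1, 0.08], [0.003, -0.002, -0.05]],
  [0.65, [-0.3, -1, 0.08], [0.003, -0.002, -0.05]],
  [0.65, [-0.3, -1, 0.08], [0.003, -0.002, -0.05]],
  [0.65, [-0.3, -1, 0.08], [0.003, -0.002, -0.05]],
])

```text
clock: 18.98
position: [0.4283, 0.3171, 0.296]
orientation: [2.171, 2.27, 0.0]
wrist_force: [0.5, 0.5, -0.5]
gripper_width: 0.648
```

Emit:
play_rows([
  [0.65, [-0.1, -0.74, 0.06], [0, 0, 0]],
  [0.65, [-0.1, -0.74, 0.06], [0, 0, 0]],
  [0.65, [-0.1, -0.74, 0.06], [0, 0, 0]],
  [0.65, [-0.1, -0.74, 0.06], [0, 0, 0]],
])

```text
clock: 19.32
position: [0.3546, 0.3039, 0.2903]
orientation: [2.169, 2.27, 0.001]
wrist_force: [1.1, -0.4, -0.2]
gripper_width: 0.652
```

```bash
python3 plan.py "355 304 212 92.5"
```

```text
t 19.32 at [354.6 303.9 290.3] phi 92.6 tilt 0.13 g 0.652 F [ 1.1 -0.4 -0.2] q [-0.02  0.53 -0.93  2.09  0.59  0.81  0.31]
-> [355.  304.  212.   92.5]
   [0.001, 0.002, 0.783] [0.0006, 0.0004, 0.0007] 4
```

Emit:
play_rows([
  [0.65, [0, 0, 0.3], [0, 0, 0]],
  [0.65, [0, 0, 0.6], [0, 0, 0]],
  [0.65, [0, 0, 0.78], [0, 0, 0]],
  [0.65, [0, 0, 0.78], [0, 0, 0]],
  [0.65, [0, 0, 0.78], [0, 0, 0]],
  [0, [0, 0, 0.78], [0, 0, 0]],
  [0, [0, 0, 0.78], [0, 0, 0]],
  [0, [0, 0, 0.78], [0, 0, 0]],
  [0, [0, 0, 0.78], [0, 0, 0]],
  [0, [0, 0, 0.78], [0, 0, 0]],
  [0, [0, 0, 0.78], [0, 0, 0]],
  [0, [0, 0, 0.78], [0, 0, 0]],
])

```text
clock: 20.32
position: [0.3555, 0.3043, 0.2134]
orientation: [2.168, 2.269, 0.005]
wrist_force: [1.2, -0.9, 6.9]
gripper_width: 0.279
```

```bash
python3 plan.py ". . 305 ." "480 150 320 20" "525 -100 320 0" "567.5 -357.5 320 -10"; python3 - <<'E'
from h import *
s=snapshot("wrist"); cv2.imwrite("pics/w7.png",s["image"][60:400,120:520])
E
```

```text
t 20.32 at [355.5 304.3 213.4] phi 92.6 tilt 0.25 g 0.279 F [ 1.2 -0.9  6.9] q [-0.14  0.64 -0.79  2.12  0.75  0.68  0.17]
-> [355.5 304.3 305.   92.6]
   [-0.0, 0.004, -0.916] [0.0014, 0.0001, 0.0] 5
-> [480. 150. 320.  20.]
   [-1.0, 0.735, -0.094] [0.0, 0.0, 0.4034] 13
   [0.24, 0.702, -0.056] [0.0, 0.0, 0.0] 4
-> [ 525. -100.  320.    0.]
   [-0.173, 1.0, -0.0] [0.0, -0.0, 0.1111] 5
   [0.18, 1.0, -0.0] [0.0, 0.0, 0.0] 5
   [0.09, 0.501, -0.0] [0.0, 0.0, 0.0] 4
-> [ 567.5 -357.5  320.   -10. ]
   [0.165, 1.0, -0.0] [-0.0, -0.0, 0.0556] 5
   [0.352, 1.0, -0.0] [0.0, 0.0, 0.0] 5
   [0.178, 0.506, -0.0] [0.0, 0.0, 0.0] 4
```

View pics/w7.png

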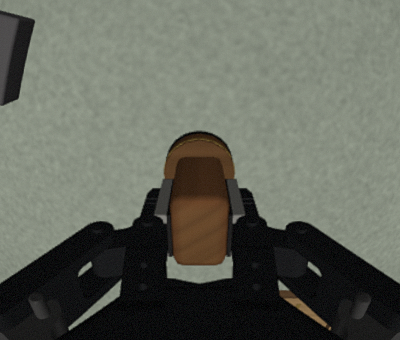

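The stamp handle is squarely gripped, so I lift and carry it.

Emit:
play_rows([
  [0, [0, 0, -0.4], [0, 0, 0]],
  [0, [0, 0, -0.8], [0, 0, 0]],
  [0, [0, 0, -1], [0, 0, 0]],
  [0, [0, 0, -1], [0, 0, 0]],
  [0, [0, 0, -1], [0, 0, 0]],
])

```text
clock: 20.78
position: [0.3552, 0.304, 0.3141]
orientation: [2.168, 2.267, 0.008]
wrist_force: [0.3, 0.7, -1.9]
gripper_width: 0.276
```

Emit:
play_rows([
  [0, [-0.35, 0.25, 0], [0, 0, 0.36]],
  [0, [-0.7, 0.5, 0], [0, 0, 0.36]],
  [0, [-1, 0.73, 0], [0, 0, 0.36]],
  [0, [-1, 0.73, 0], [0, 0, 0.36]],
  [0, [-1, 0.73, 0], [0, 0, 0.36]],
  [0, [-1, 0.73, 0], [0, 0, 0.36]],
  [0, [-1, 0.73, 0], [0, 0, 0.36]],
  [0, [-1, 0.73, 0], [0, 0, 0.36]],
  [0, [-1, 0.73, 0], [0, 0, 0.36]],
  [0, [-1, 0.73, 0], [0, 0, 0.36]],
  [0, [-1, 0.73, 0], [0, 0, 0.36]],
  [0, [-1, 0.73, 0], [0, 0, 0.36]],
])

```text
clock: 21.78
position: [0.4323, 0.2073, 0.3138]
orientation: [3.047, 0.758, 0.008]
wrist_force: [-0.3, 0.3, -0.4]
gripper_width: 0.27
```

```bash
python3 plan.py "520 -80 315 0" "567.5 -357.5 315 -10"
```

```text
t 21.78 at [432.3 207.3 313.8] phi 28.0 tilt 0.30 g 0.270 F [-0.3  0.3 -0.4] q [ 0.07  0.41 -0.69  2.05  0.37  0.8  -0.36]
-> [520. -80. 315.   0.]
   [-0.194, 1.0, -0.002] [0.0005, -0.0016, 0.1553] 6
   [0.305, 1.0, -0.004] [0.0, 0.0, 0.0] 5
   [0.274, 0.898, -0.004] [0.0, 0.0, 0.0] 5
-> [ 567.5 -357.5  315.   -10. ]
   [0.171, 1.0, -0.0] [-0.0, -0.0, 0.0556] 5
   [0.359, 1.0, -0.0] [0.0, 0.0, 0.0] 5
   [0.249, 0.695, -0.0] [0.0, 0.0, 0.0] 4
```

Emit:
play_rows([
  [0, [-0.1, 0.5, 0], [0, 0, 0.155]],
  [0, [-0.2, 1, 0], [0, 0, 0.155]],
  [0, [-0.2, 1, 0], [0, 0, 0.155]],
  [0, [-0.2, 1, 0], [0, 0, 0.155]],
  [0, [-0.2, 1, 0], [0, 0, 0.155]],
  [0, [-0.2, 1, 0], [0, 0, 0.155]],
])

```text
clock: 22.28
position: [0.4613, 0.1098, 0.3137]
orientation: [3.141, 0.009, 0.007]
wrist_force: [-0.3, 0.3, -0.2]
gripper_width: 0.274
```

Emit:
play_rows([
  [0, [0.3, 1, 0], [0, 0, 0]],
  [0, [0.3, 1, 0], [0, 0, 0]],
  [0, [0.3, 1, 0], [0, 0, 0]],
  [0, [0.3, 1, 0], [0, 0, 0]],
  [0, [0.3, 1, 0], [0, 0, 0]],
])

```text
clock: 22.7
position: [0.4919, 0.0098, 0.3136]
orientation: [-3.141, -0.012, -0.006]
wrist_force: [-0.2, 0.9, -2.0]
gripper_width: 0.277
```

Emit:
play_rows([
  [0, [0.3, 0.95, 0], [0, 0, 0]],
  [0, [0.3, 0.95, 0], [0, 0, 0]],
  [0, [0.3, 0.95, 0], [0, 0, 0]],
  [0, [0.3, 0.95, 0], [0, 0, 0]],
  [0, [0.3, 0.95, 0], [0, 0, 0]],
])

```text
clock: 23.12
position: [0.5226, -0.0836, 0.3133]
orientation: [-3.14, -0.016, -0.006]
wrist_force: [-0.6, 1.1, -1.7]
gripper_width: 0.277
```

Emit:
play_rows([
  [0, [0.17, 1, 0], [0, 0, 0.056]],
  [0, [0.17, 1, 0], [0, 0, 0.056]],
  [0, [0.17, 1, 0], [0, 0, 0.056]],
  [0, [0.17, 1, 0], [0, 0, 0.056]],
  [0, [0.17, 1, 0], [0, 0, 0.056]],
])

```text
clock: 23.53
position: [0.5408, -0.1814, 0.313]
orientation: [-3.127, 0.255, -0.005]
wrist_force: [0.4, 0.8, -0.3]
gripper_width: 0.273
```

Emit:
play_rows([
  [0, [0.36, 1, 0], [0, 0, 0]],
  [0, [0.36, 1, 0], [0, 0, 0]],
  [0, [0.36, 1, 0], [0, 0, 0]],
  [0, [0.36, 1, 0], [0, 0, 0]],
  [0, [0.36, 1, 0], [0, 0, 0]],
])

```text
clock: 23.95
position: [0.5606, -0.2838, 0.3123]
orientation: [-3.126, 0.251, -0.004]
wrist_force: [-0.0, 0.9, -0.9]
gripper_width: 0.278
```

```bash
python3 plan.py "567.5 -357.5 300 -10" ". . 219 ."
```

```text
t 23.95 at [ 560.6 -283.8  312.3] phi -9.2 tilt 0.37 g 0.278 F [-0.   0.9 -0.9] q [ 0.71  0.57 -0.4   1.71  0.26  0.91  0.05]
-> [ 567.5 -357.5  300.   -10. ]
   [0.185, 0.718, 0.119] [-0.0019, -0.0006, 0.0046] 4
-> [ 567.5 -357.5  219.   -10. ]
   [-0.0, -0.0, 0.81] [0.0, 0.0, 0.0] 4
```

Emit:
play_rows([
  [0, [0.18, 0.72, 0.1], [-0.002, 0, 0.004]],
  [0, [0.18, 0.72, 0.1], [-0.002, 0, 0.004]],
  [0, [0.18, 0.72, 0.1], [-0.002, 0, 0.004]],
  [0, [0.18, 0.72, 0.4], [-0.002, 0, 0.004]],
  [0, [0.18, 0.72, 0.7], [-0.002, 0, 0.004]],
  [0, [0.18, 0.72, 0.7], [-0.002, 0, 0.004]],
  [0, [0.18, 0.72, 0.7], [-0.002, 0, 0.004]],
  [0, [0.18, 0.72, 0.7], [-0.002, 0, 0.004]],
])

```text
clock: 24.62
position: [0.5684, -0.3552, 0.2434]
orientation: [-3.13, 0.266, -0.006]
wrist_force: [0.5, -0.2, -1.6]
gripper_width: 0.272
```

```bash
python3 plan.py "567.5 -358 218 -10"; python3 - <<'E'
from h import *
a=snapshot("scene")["image"][150:270,110:290]; b=snapshot("side")["image"][80:200,230:410]
cv2.imwrite("pics/s8.png",cv2.resize(np.hstack([a,b]),None,fx=2.2,fy=2.2,interpolation=cv2.INTER_CUBIC))
E
```

```text
t 24.62 at [ 568.4 -355.2  243.4] phi -9.7 tilt 0.20 g 0.272 F [ 0.5 -0.2 -1.6] q [ 0.75  0.72 -0.35  1.63  0.3   0.84  0.11]
-> [ 567.5 -358.   218.   -10. ]
   [-0.005, 0.029, 0.254] [-0.0002, -0.0011, 0.0016] 3
```

View pics/s8.png

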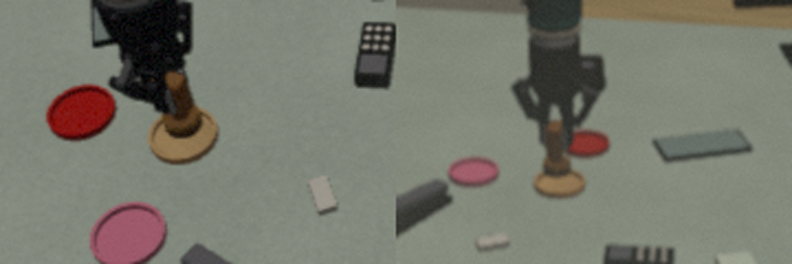

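The stamp hangs upright about 26 mm above the wooden dish, centred in both views. I lower, release and lift.

Emit:
play_rows([
  [0, [0, 0.03, 0.12], [0, 0, 0.001]],
  [0, [0, 0.03, 0.2], [0, 0, 0.001]],
  [0, [0, 0.03, 0.25], [0, 0, 0.001]],
  [0, [0, 0.03, 0.255], [0, 0, 0.001]],
  [0, [0, 0.03, 0.255], [0, 0, 0.001]],
  [0.6, [0, 0.03, 0.255], [0, 0, 0.001]],
  [0.6, [0, 0.03, 0.255], [0, 0, 0.001]],
  [0.6, [0, 0.03, 0.255], [0, 0, 0.001]],
  [0.6, [0, 0.03, 0], [0, 0, 0]],
  [0.6, [0, 0.03, -0.4], [0, 0, 0]],
  [0.6, [0, 0.03, -0.8], [0, 0, 0]],
  [0.6, [0, 0.03, -0.8], [0, 0, 0]],
])

```text
clock: 25.72
position: [0.57, -0.3601, 0.3336]
orientation: [3.122, -0.268, 0.029]
wrist_force: [2.5, -0.5, 1.5]
gripper_width: 0.6
```

```bash
python3 plan.py "418 -156.5 280 93" ". . 185 ."
```

```text
t 25.72 at [ 570.  -360.1  333.6] phi -9.8 tilt 1.14 g 0.600 F [ 2.5 -0.5  1.5] q [ 0.78  0.61 -0.38  1.58  0.26  0.98  0.14]
-> [ 418.  -156.5  280.    93. ]
   [-1.0, -0.944, 0.265] [0.0045, -0.0048, -0.2856] 10
   [0.085, -1.0, 0.211] [-0.0, 0.0, -0.2855] 10
   [0.139, -0.093, 0.036] [0.0, 0.0, 0.0] 3
-> [ 418.  -156.5  185.    93. ]
   [0.0, -0.0, 0.95] [0.0, 0.0, 0.0] 5
```

Emit:
play_rows([
  [0.9, [-1, -0.94, 0.26], [0.005, -0.005, -0.285]],
  [0.9, [-1, -0.94, 0.26], [0.005, -0.005, -0.285]],
  [0.9, [-1, -0.94, 0.26], [0.005, -0.005, -0.285]],
  [0.9, [-1, -0.94, 0.26], [0.005, -0.005, -0.285]],
  [0.9, [-1, -0.94, 0.26], [0.005, -0.005, -0.285]],
  [0.9, [-1, -0.94, 0.26], [0.005, -0.005, -0.285]],
  [0.9, [-1, -0.94, 0.26], [0.005, -0.005, -0.285]],
  [0.9, [-1, -0.94, 0.26], [0.005, -0.005, -0.285]],
  [0.9, [-1, -0.94, 0.26], [0.005, -0.005, -0.285]],
  [0.9, [-1, -0.94, 0.26], [0.005, -0.005, -0.285]],
])

```text
clock: 26.55
position: [0.488, -0.2508, 0.3053]
orientation: [-2.938, -1.108, 0.0]
wrist_force: [0.3, -0.4, -0.0]
gripper_width: 0.901
```

Emit:
play_rows([
  [0.9, [0.09, -1, 0.2], [0, 0, -0.285]],
  [0.9, [0.09, -1, 0.2], [0, 0, -0.285]],
  [0.9, [0.09, -1, 0.2], [0, 0, -0.285]],
  [0.9, [0.09, -1, 0.2], [0, 0, -0.285]],
  [0.9, [0.09, -1, 0.2], [0, 0, -0.285]],
  [0.9, [0.09, -1, 0.2], [0, 0, -0.285]],
  [0.9, [0.09, -1, 0.2], [0, 0, -0.285]],
  [0.9, [0.09, -1, 0.2], [0, 0, -0.285]],
  [0.9, [0.09, -1, 0.2], [0, 0, -0.285]],
  [0.9, [0.09, -1, 0.2], [0, 0, -0.285]],
])

```text
clock: 27.38
position: [0.4287, -0.1698, 0.2854]
orientation: [-2.174, -2.266, -0.001]
wrist_force: [-0.5, -0.6, 0.5]
gripper_width: 0.892
```

```bash
python3 plan.py "418 -156.5 260 93" ". . 185 ."; python3 - <<'E'
from h import *
s=snapshot("wrist"); cv2.imwrite("pics/w9.png",s["image"])
E
```

```text
t 27.38 at [ 428.7 -169.8  285.4] phi 92.4 tilt 0.09 g 0.892 F [-0.5 -0.6  0.5] q [ 1.02  0.49 -0.86  2.11  0.54  0.77  1.43]
-> [ 418.  -156.5  260.    93. ]
   [0.137, -0.101, 0.254] [-0.0002, -0.0004, -0.0034] 3
-> [ 418.  -156.5  185.    93. ]
   [0.0, -0.0, 0.75] [0.0, 0.0, 0.0] 4
```

View pics/w9.png

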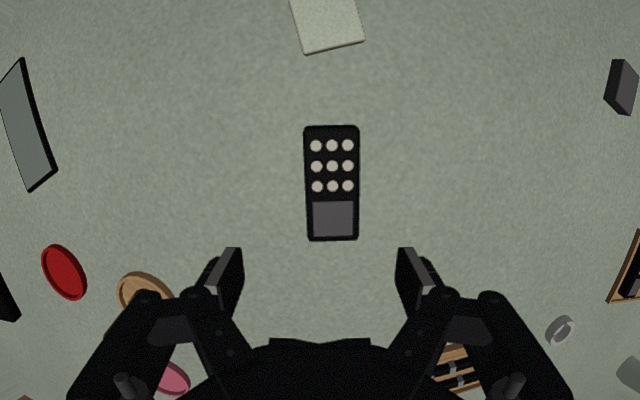

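Handset a is at (332,183), within the open jaws' span and square to them. I centre, descend and grip.

Emit:
play_rows([
  [0.9, [0.14, -0.1, 0.1], [0, 0, -0.003]],
  [0.9, [0.14, -0.1, 0.3], [0, 0, -0.003]],
  [0.9, [0.14, -0.1, 0.7], [0, 0, -0.003]],
  [0.9, [0.14, -0.1, 1], [0, 0, -0.003]],
  [0.9, [0.14, -0.1, 1], [0, 0, -0.003]],
  [0.9, [0.14, -0.1, 1], [0, 0, -0.003]],
  [0.3, [0.14, -0.1, 1], [0, 0, -0.003]],
  [0.3, [0.14, -0.1, 1], [0, 0, -0.003]],
  [0.3, [0.14, -0.1, 1], [0, 0, -0.003]],
  [0.3, [0.14, -0.1, 1], [0, 0, -0.003]],
  [0.3, [0.14, -0.1, 1], [0, 0, -0.003]],
  [0.3, [0.14, -0.1, 1], [0, 0, -0.003]],
])

```text
clock: 28.43
position: [0.4188, -0.1564, 0.1874]
orientation: [2.162, 2.276, 0.001]
wrist_force: [-1.5, -0.1, 8.2]
gripper_width: 0.499
```

```bash
python3 plan.py ". . 275 ." "538 405 275 83.6"
```

```text
t 28.43 at [ 418.8 -156.4  187.4] phi 92.9 tilt 0.14 g 0.499 F [-1.5 -0.1  8.2] q [ 0.85  0.63 -0.68  2.18  0.75  0.57  1.23]
-> [ 418.8 -156.4  275.    92.9]
   [-0.001, 0.002, -0.876] [0.0007, 0.0003, 0.0] 5
-> [538.  405.  275.   83.6]
   [1.0, 0.266, -0.0] [-0.0, -0.0, 0.0518] 5
   [1.0, 0.098, -0.0] [0.0, 0.0, 0.0] 5
   [1.0, 0.098, -0.0] [0.0, 0.0, 0.0] 5
   [1.0, 0.098, -0.0] [0.0, 0.0, 0.0] 5
   [1.0, 0.098, -0.0] [0.0, 0.0, 0.0] 5
   [0.682, 0.066, -0.0] [0.0, 0.0, 0.0] 4
```

Emit:
play_rows([
  [0.3, [0, 0, -0.4], [0, 0, 0]],
  [0.3, [0, 0, -0.9], [0, 0, 0]],
  [0.3, [0, 0, -0.9], [0, 0, 0]],
  [0.3, [0, 0, -0.9], [0, 0, 0]],
  [0.3, [0, 0, -0.9], [0, 0, 0]],
])

```text
clock: 28.85
position: [0.4183, -0.1569, 0.2781]
orientation: [2.162, 2.272, 0.0]
wrist_force: [-0.3, -0.6, -1.2]
gripper_width: 0.498
```

Emit:
play_rows([
  [0.3, [1, 0.27, 0], [0, 0, 0.052]],
  [0.3, [1, 0.27, 0], [0, 0, 0.052]],
  [0.3, [1, 0.27, 0], [0, 0, 0.052]],
  [0.3, [1, 0.27, 0], [0, 0, 0.052]],
  [0.3, [1, 0.27, 0], [0, 0, 0.052]],
])

```text
clock: 29.27
position: [0.4398, -0.0545, 0.2768]
orientation: [2.338, 2.094, -0.001]
wrist_force: [-0.6, -0.3, -1.1]
gripper_width: 0.497
```

Emit:
play_rows([
  [0.3, [1, 0.1, 0], [0, 0, 0]],
  [0.3, [1, 0.1, 0], [0, 0, 0]],
  [0.3, [1, 0.1, 0], [0, 0, 0]],
  [0.3, [1, 0.1, 0], [0, 0, 0]],
  [0.3, [1, 0.1, 0], [0, 0, 0]],
])

```text
clock: 29.68
position: [0.4605, 0.0433, 0.2756]
orientation: [2.338, 2.095, -0.004]
wrist_force: [-0.4, -0.3, -1.2]
gripper_width: 0.499
```

Emit:
play_rows([
  [0.3, [1, 0.1, 0], [0, 0, 0]],
  [0.3, [1, 0.1, 0], [0, 0, 0]],
  [0.3, [1, 0.1, 0], [0, 0, 0]],
  [0.3, [1, 0.1, 0], [0, 0, 0]],
  [0.3, [1, 0.1, 0], [0, 0, 0]],
])

```text
clock: 30.1
position: [0.4813, 0.1401, 0.2744]
orientation: [2.339, 2.094, -0.008]
wrist_force: [-0.1, -1.1, -1.5]
gripper_width: 0.5
```

Emit:
play_rows([
  [0.3, [1, 0.1, 0], [0, 0, 0]],
  [0.3, [1, 0.1, 0], [0, 0, 0]],
  [0.3, [1, 0.1, 0], [0, 0, 0]],
  [0.3, [1, 0.1, 0], [0, 0, 0]],
  [0.3, [1, 0.1, 0], [0, 0, 0]],
])

```text
clock: 30.52
position: [0.5025, 0.2363, 0.2729]
orientation: [2.34, 2.092, -0.013]
wrist_force: [0.1, -0.9, -0.9]
gripper_width: 0.504
```

Emit:
play_rows([
  [0.3, [1, 0.1, 0], [0, 0, 0]],
  [0.3, [1, 0.1, 0], [0, 0, 0]],
  [0.3, [1, 0.1, 0], [0, 0, 0]],
  [0.3, [1, 0.1, 0], [0, 0, 0]],
  [0.3, [1, 0.1, 0], [0, 0, 0]],
])

```text
clock: 30.93
position: [0.5242, 0.3322, 0.2712]
orientation: [2.341, 2.089, -0.017]
wrist_force: [-0.1, 0.1, -1.7]
gripper_width: 0.495
```

```bash
python3 plan.py "538 405 220 83.6"
```

```text
t 30.93 at [524.2 332.2 271.2] phi 83.5 tilt 0.65 g 0.495 F [-0.1  0.1 -1.7] q [-0.09  0.72 -0.75  1.73  0.6   0.94  0.37]
-> [538.  405.  220.   83.6]
   [0.744, 0.057, 0.504] [-0.0013, 0.0034, -0.0007] 5
```

Emit:
play_rows([
  [0.3, [0.75, 0.06, 0], [-0.001, 0.003, 0]],
  [0.3, [0.75, 0.06, 0], [-0.001, 0.003, 0]],
  [0.3, [0.75, 0.06, 0], [-0.001, 0.003, 0]],
  [0.3, [0.75, 0.06, 0], [-0.001, 0.003, 0]],
  [0.3, [0.75, 0.06, 0.3], [-0.001, 0.003, 0]],
  [0.3, [0.75, 0.06, 0.5], [-0.001, 0.003, 0]],
  [0.3, [0.75, 0.06, 0.5], [-0.001, 0.003, 0]],
  [0.3, [0.75, 0.06, 0.5], [-0.001, 0.003, 0]],
  [0.3, [0.75, 0.06, 0.5], [-0.001, 0.003, 0]],
])

```text
clock: 31.68
position: [0.5393, 0.4041, 0.2215]
orientation: [2.346, 2.089, -0.002]
wrist_force: [-0.5, 0.4, -0.4]
gripper_width: 0.496
```

```bash
python3 plan.py "538 406 192 83.6"; python3 - <<'E'
from h import *
a=snapshot("scene")["image"][180:280,410:540]; b=snapshot("side")["image"][270:370,195:325]
cv2.imwrite("pics/s10.png",cv2.resize(np.hstack([a,b]),None,fx=3,fy=3,interpolation=cv2.INTER_CUBIC))
E
```

```text
t 31.68 at [539.3 404.1 221.5] phi 83.4 tilt 0.07 g 0.496 F [-0.5  0.4 -0.4] q [-0.23  0.85 -0.69  1.61  0.65  0.92  0.29]
-> [538.  406.  192.   83.6]
   [0.017, -0.015, 0.295] [-0.0, 0.0004, -0.0013] 3
```

View pics/s10.png

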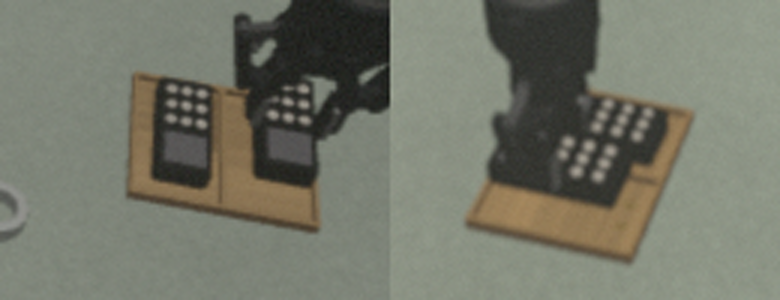

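Both views show the second handset just above the free bay, so I lower and release.

Emit:
play_rows([
  [0.3, [0.02, -0.01, 0.15], [0, 0, 0]],
  [0.3, [0.02, -0.01, 0.24], [0, 0, 0]],
  [0.3, [0.02, -0.01, 0.295], [0, 0, 0]],
  [0.3, [0.02, -0.01, 0.295], [0, 0, 0]],
  [0.3, [0.02, -0.01, 0.295], [0, 0, 0]],
  [0.6, [0.02, -0.01, 0.295], [0, 0, 0]],
  [0.6, [0.02, -0.01, 0.295], [0, 0, 0]],
  [0.6, [0.02, -0.01, 0.295], [0, 0, 0]],
  [0.6, [0.02, -0.01, 0.1], [0, 0, 0]],
  [0.6, [0.02, -0.01, -0.3], [0, 0, 0]],
  [0.6, [0.02, -0.01, -1], [0, 0, 0]],
  [0.6, [0.02, -0.01, -1], [0, 0, 0]],
])

```text
clock: 32.78
position: [0.5383, 0.408, 0.3258]
orientation: [-2.345, -2.091, -0.006]
wrist_force: [0.2, 1.7, 1.4]
gripper_width: 0.6
```

Emit:
play_rows([
  [0.6, [-0.3, -0.8, -0.7], [0, 0, 0]],
  [0.6, [-0.3, -0.8, -0.7], [0, 0, 0]],
  [0.6, [-0.3, -0.8, -0.7], [0, 0, 0]],
  [0.6, [-0.3, -0.8, -0.7], [0, 0, 0]],
  [0.6, [-0.3, -0.8, -0.7], [0, 0, 0]],
])

```text
clock: 33.2
position: [0.4545, 0.3874, 0.3973]
orientation: [2.342, 2.091, 0.011]
wrist_force: [-0.1, -0.1, -0.5]
gripper_width: 0.6
```

Emit:
play_rows([
  [0.6, [-0.3, -0.9, -0.4], [0, 0, 0]],
  [0.6, [-0.3, -0.9, -0.4], [0, 0, 0]],
  [0.6, [-0.3, -0.9, -0.4], [0, 0, 0]],
  [0.6, [-0.3, -0.9, -0.4], [0, 0, 0]],
  [0.6, [-0.3, -0.9, -0.4], [0, 0, 0]],
  [0.6, [-0.3, -0.9, -0.4], [0, 0, 0]],
])

```text
clock: 33.7
position: [0.3632, 0.3671, 0.4358]
orientation: [2.345, 2.089, 0.011]
wrist_force: [0.6, -0.2, -0.2]
gripper_width: 0.601
```

```bash
cat > v.py <<'E'
from h import *
import m2
S=snapshot("scene"); D=snapshot("side"); P={"scene":cloud(S),"side":cloud(D)}
T=dict(hsA=("hs_a",(.018,.034)),)
def box(n,c,r,lo,hi):
    for k in P:
        Q=P[k].reshape(-1,3)+[0,0,.0007]; Q=Q[np.abs(Q[:,0]*1000-c[0])<r]; Q=Q[np.abs(Q[:,1]*1000-c[1])<r]
        if not((Q[:,2]>lo)&(Q[:,2]<hi)).sum()>20: print(n,k,"few");continue
        m2.band["x"]=(lo,hi); a=m2.fit(Q,"x"); z=Q[(Q[:,2]>lo)&(Q[:,2]<hi)][:,2]
        print(n,k,a[0],np.round(a[1],1),np.round(a[2],1),"%.1f"%a[3],"z95 %.4f"%np.percentile(z,95))
box("bay- (530,335)",(530,335),62,.020,.034); box("bay+ (538,405)",(538,405),62,.020,.034)
box("stamp (567.5,-358)",(567.5,-358),45,.078,.092); box("glass (767.5,244)",(767.5,244),60,.078,.092)
cv2.imwrite("pics/end.png",S["image"])
E
python3 v.py; python3 plan.py
```

```text
bay- (530,335) scene 755 [534.1 357.7] [95.4 89.9] -7.1 z95 0.0282
bay- (530,335) side 726 [528.9 358.6] [96.7 85.3] -6.4 z95 0.0292
bay+ (538,405) scene 769 [537.3 384.9] [96.8 88.6] -4.9 z95 0.0279
bay+ (538,405) side 1013 [532.5 386. ] [95.7 95.2] 83.9 z95 0.0291
stamp (567.5,-358) scene 111 [ 571.5 -356.2] [33.8 23. ] 76.3 z95 0.0851
stamp (567.5,-358) side 42 [ 567.2 -353.6] [36.8 22. ] 81.0 z95 0.0855
glass (767.5,244) scene 231 [768.2 242.5] [65.  64.5] -5.0 z95 0.0863
glass (767.5,244) side 172 [765.3 245.4] [66.7 64.8] -39.0 z95 0.0864
t 33.80 at [363.1 367.2 435.6] phi 83.4 tilt 0.34 g 0.602 F [-0.5 -0.4  0.6] q [-0.07  0.37 -0.96  1.85  0.34  1.09  0.3 ]
```

View pics/end.png

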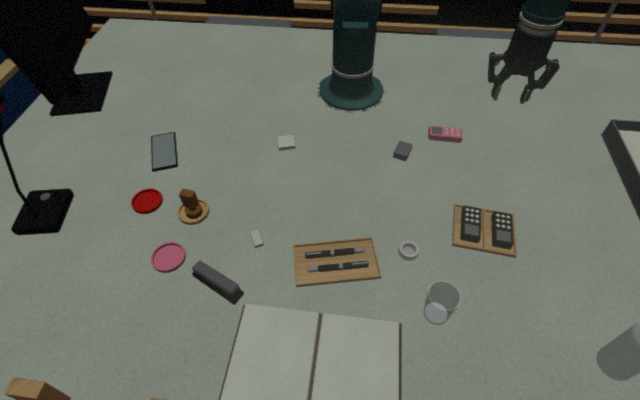

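All objects are in place in the view. My dock windows overlapped, so I check each handset and pen in its tray's frame.

```bash
python3 - <<'E'
from h import *
import m2
ref={"scene":dict(dock=(535.5,368.6,-6.4),tray=(669.7,17.8,13.4)),"side":dict(dock=(532.7,371.1,-6.4),tray=(666.6,20.9,13.4))}
for k in ref:
    Q0=cloud(snapshot(k)).reshape(-1,3); Q0=Q0[~np.isnan(Q0[:,0])]+[0,0,.0007]
    for t,(lo,hi),sides in(("dock",(.022,.034),(-35,35)),("tray",(.012,.022),(-20,20))):
        x,y,a=ref[k][t]; Q=R.from_euler("z",-a,degrees=True).apply(Q0-[x/1000,y/1000,0])
        for s in sides:
            ax=1 if t=="dock" else 0
            q=Q[(np.abs(Q[:,ax]*1000-s)<abs(s))&(np.abs(Q[:,1-ax])<.09)]; m2.band["x"]=(lo,hi)
            r=m2.fit(q,"x"); print(k,t,s,r[0],np.round(r[1],1),np.round(r[2],1),"%.1f"%r[3],"z %.4f"%np.median(q[(q[:,2]>lo)&(q[:,2]<hi)][:,2]))
E
```

```text
scene dock -35 553 [ -0.7 -34.7] [96.3 42.6] -0.5 z 0.0256
scene dock 35 576 [-0.1 38.4] [95.9 43.1] 0.8 z 0.0255
scene tray -20 288 [-18.7   0.2] [139.1  15.8] 88.9 z 0.0163
scene tray 20 307 [19.8  3.5] [137.9  13.9] 89.8 z 0.0160
side dock -35 605 [ -2.6 -32.7] [94.5 46.3] -0.2 z 0.0262
side dock 35 693 [-1.7 40.3] [94.3 44.1] -0.4 z 0.0264
side tray -20 133 [-19.4   1.2] [138.6  13.4] 89.9 z 0.0161
side tray 20 136 [18.8  4.8] [140.8  12.9] -89.8 z 0.0164
```

Everything is within tolerance, so I hand in.

```bash
python3 -c "
from h import *
print(finish_job())"
```

```text
the job is handed in; nothing more can be done
None
```

I handed the job in at about 34 s on the robot's clock. Both pens are in the pen tray, each handset has its own bay, and the stamp stands in the wooden dish. Everything is let go and the arm is clear.

The last measurements, taken from both fixed cameras, were all within tolerance:

| Object | Measured | Limit |
|---|---|---|
| Pens | about 19 mm either side of the tray's centre line, at most 5 mm off along it; tops at 16 mm, which fits lying flat on the floor | 45 mm across, 30 mm along |
| Handsets | within 3 mm of bay centre along, 0–5 mm across; tops at about 26 mm, flat and keys up | 13.5 mm each way |
| Stamp | upright, 1–4 mm from the dish's centre | 18 mm |
| Glass | within about 2 mm of its first measurement | 20 mm |

- **Camera disagreement:** the two cameras differed by about 3–5 mm throughout, so I used averages.
- **Failed check:** my first end check on the handsets merged the two, so I repeated it separately in the tray's own frame. No check was left failing.
- **Grip contact:** closing the gripper gave a brief upward push of 6–9 N at the pickups, far below the force limits.

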